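# Release the child-safe drawer with its key

### The arm

A 6-joint arm with a two-finger parallel gripper is mounted at the origin on the work surface. World frame = base frame: x ahead of the robot, y to its left, z up, the work surface at z = 0. Lengths are in m, angles in rad, forces in N, time in s.
With the tool pointing down it reaches from about 0.35 to 0.975 m from the base axis. Payload 4.9 kg.
Tool frame: the origin (TCP) lies at the very end of the fingers, on their centre line; the grasp point (between the pads) lies 19 mm behind it (pinch_z is the distance from the TCP to the grasp point, in m); z points along the fingers, y is the line along which they close (so a half turn about z gives the same grasp; the last joint's range is limited). The gripper opens to 85 mm and grips with 20 to 120 N. Pads are 22 mm wide; open, the fingers measure 114 mm over their backs; the gripper's body (76 mm by 85 mm) begins 54 mm behind the grasp point. The pads swing forward as they close: fully open they stand 13 mm farther back than shut.
Start: joints at [0.984, 0.053, 1.613, -0, 1.476, -0.119], TCP at [0.282, 0.558, 0.231] pointing down, gripper open.
Joint ranges: [-3.01, 3.01], [-1.01, 2.22], [0.06, 2.58], [-1.02, 4.17], [0.09, 2.62], [-3.14, 3.14]. Speed limits (rad/s): [2.57, 2.57, 3.14, 3.14, 3.14, 3.14].

### API

Orientations are given as a unit quaternion [w, x, y, z].
In Python, from plant import * gives the robot as it stands. The module is installed in compiled form; this text tells all that it offers.
- The arm moves only by the tool play_rows, never from a script. Its arguments are lists of equal length, an entry for each row: "linear": the shift along the world's x, y, z in m, a list of three; "turn": the turn about the world's z in degrees. A call has 1 to 8 rows; each row shifts and turns the commanded pose from where the row before left it; what a row does not reach is not made up. A row lasts 1/8 s, in which the tool goes at most 62.5 mm and 10.7 degrees, less where a joint would pass 70% of its speed; a pose out of reach is approached as far as the arm can. A call is refused whole if a number of a shift passes 0.0625 or a number of a turn 10.7, either way. A call with a gripper value outside its range is refused whole. "hand" is the finger opening in m, from 0 to 0.0854, set as the call begins (left out, the last holds). The fingers move at their own pace and stop on an object; the grip force is fixed at half the most. Time passes only in rows, so rows that do not move let the fingers close. It gives the time, the measured TCP pose, the force, the opening and the grip force at its end, in the units of the state.
- state(): the state, without advancing time (a new reading comes with each control period).
- grab_frame(name): name is "side" or "top"; returns the picture (384x512x3 uint8, red, green, blue); there is no depth.
- camera_info(name): a dict with "camera_matrix" (3x3 intrinsics, pixels), "origin" and "attitude" of the camera in the world. Camera axes: x right, y down, z forward; pixel columns grow to the right and rows downward; lengths in m; the calibration is good to about 2 mm. A picture is of the moment at which its call begins. camera_info takes no time and is no camera call.
- job_done(): hands the job in; it is judged then, once.
Trained networks look in the newest picture that a camera, given by its name, has taken for a name from the list of things; names that differ only in an ending like _2 or _b are one class to them, and where a whole thing is asked for, a point or a joint stands for the part that bears it (a point fixed in the world has none). Each returns a list of dicts, best first, with "p" (0 to 1); they miss things now and then, are a little off and sometimes report something else, mostly with a low value. They report only what shows in the picture. A call takes as long as a camera call.
- trace(camera, thing): "region" (384x512 bool, what is visible of it) and "location" ([column, row] in pixels, amid what is visible of it).
The state is a dict: "time": time; "joint_pos": joint angles; "joint_vel": joint speeds; "joint_efforts": joint torques, N m; "tool_pos": TCP position; "tool_rot": TCP orientation; "contact_force": force on the tool from outside, world axes, zero at the start; "ft_torque": the same for the moment, N m; "gripper_width": opening from 0.0 (shut) to 1.0 (fully open); "grasp_force": force on a finger pad.
Only numpy, scipy, OpenCV 4.12 (cv2) and the standard library are available. Lean on these libraries where they do the work, as an engineer would, in place of code of your own. Each camera call takes 0.05 s, during which the arm holds its last target. There are 200 camera calls.

### The job

Take the release key out of its wooden stand, push its rod down through the slot in the top of the white drawer box, feel along the slot for the sprung catch hidden flush in the rigid plate below, and press it until the drawer springs open. Push gently (no more than about 20 newtons on the box), then stand the key back in its stand and let go, leaving the drawer out and the bowl, soap bottle and mug undisturbed.

Things in the scene. Friction and masses are not known exactly. Their poses are not given: they have to be found in the camera images.
- box: Fixed white drawer box with a plain steel top 6 mm thick, 180 x 180 x 100 mm high; origin at the centre of its underside, x axis towards its back (the drawer front is on the -x side), y along the slot, z up. Deep under the slot lies a rigid black guard plate (see plate_top) with a sprung catch tab in it (see tab).
- slot (a point): Centre of the slot in the steel top, at the top surface (100 mm above the counter). The slot is 60 mm long along the box's y and 12 mm wide along its x; axes as the box's.
- tab (a joint): How far the hidden catch tab is pressed down: 0 at rest (flush with the plate), 0.010 m at its rigid stop. Its spring pushes back with about 2.5 N at first, 7.5 N at the stop; friction adds 1 to 2 N. At about 7 mm the drawer is let go. The tab rises by itself when the rod leaves. Only a rod clear of the opening's ends (3.5 mm or less from the tab's middle) can press it in fully.
- drawer (a joint): How far the drawer is out, in m: 0 latched shut, 0.045 fully out. When let go, a spring drives it out along the box's -x in about half a second, and holds it there. Its front is a white panel 164 mm wide and 50 mm high with a steel lip that stands out 12 mm.
- drawer_front (a point): Middle of the drawer's front panel, moves with the drawer (33 mm above the counter).
- key: Release key, 50 to 80 g, 115 mm long: a round steel rod, 7 mm diameter, 65 mm long, rounded tip, below a square dark wooden handle 18 x 18 x 50 mm. Origin at the rod's tip, z up the rod: the handle spans z = 65 to 115 mm, faces square to x and y. It starts upright in the stand's hole, the handle's underside resting on the stand's top, so the tip is 3 mm above the counter.
- stand: Fixed wooden block 60 x 60 x 68 mm high with one round upright hole in its top, 13 mm diameter, 67 mm deep, in the middle. Origin at the centre of the underside. It stands to the left or the right of the box.
- bowl: Loose round bowl, 140 mm across, 65 mm high, on the other side of the box; origin at the centre of its underside. To be left alone.
- soap: Loose white soap bottle, 58 mm diameter, 140 mm high, behind the box; origin at the centre of its underside. To be left alone.
- mug: Loose blue mug, 76 mm diameter, 90 mm high, behind the box; origin at the centre of its underside. To be left alone.
- plate_top (a point): Point on the hidden guard plate's upper face right below the slot's middle, 24 mm under the box's top. Along the whole slot the rod meets the rigid plate here and stops hard, save where the black catch tab, 14 mm long along y, lies flush in it and gives way. The tab's middle is anywhere within 22 mm either way of this point along y; it is not measured and looks like the plate, so it must be felt.

How it is judged:
On the way, in this order (a step that is already met when the one before it is completed fails the run):
1. the key is lifted clear out of its stand (z of key in the frame of stand above 0.068 m), for 0.1 s.
2. the hidden catch tab is pressed down with the key's rod (value of joint tab above 0.005 m and contact force between key and box above 2 N and horizontal distance between key and slot below 0.03 m), for 0.02 s.
At the end, for the whole second after the job is handed in: The drawer is out by more than 35 mm, the catch tab is back up (pressed less than 3 mm), and the key stands at rest in the stand's hole: its tip within 8 mm of the hole's axis and less than 8 mm above the stand's underside, tilted less than 0.12 rad (value of joint drawer above 0.035 m and value of joint tab below 0.003 m and horizontal distance between key and stand below 0.008 m and z of key in the frame of stand below 0.008 m and angle between key's own z axis and vertical below 0.12 rad and linear speed of key below 0.02 m/s); the robot touches nothing.
It fails at once if the key pushes on the box or what is in it with more than 25 N (contact force between key and box above 25 N).
It fails at once if the bowl, the soap bottle or the mug is moved by more than 20 mm (distance of any of bowl, soap, mug from where it was at the start of the episode above 0.02 m).
It also fails if it takes over 69 s, if anything falls off the work surface, if the arm or the gripper's body presses on something with over 40 N, if the wrist force passes 120 N, or if a joint passes its speed limit or range.

## Working session

There is one attempt and no reset: what is moved stays moved. The work goes in short steps, Python scripts to look and compute and a tool call to move; the robot and the scene stay as the last step left them, time stands still between calls to the robot, and variables do not carry over. Pictures are saved under pics/ and viewed, at most 10 in all, crops included, and the job is handed in when it is done.

Besides the shell and the picture viewer there is one more tool, called as name([rows], argument=value, ...), one row to a line, values as JSON. play_rows: Moves the arm, as the interface text tells. Its arguments: {"type":"object","properties":{"linear":{"type":"array","items":{"type":"array","items":{"type":"number"}}},"turn":{"type":"array","items":{"type":"number"}},"hand":{"type":"number"}},"required":["linear","turn"]}

```bash
mkdir -p pics; cat > h.py <<'E'
from plant import *
import numpy as np, cv2
from scipy.spatial.transform import Rotation as R
def cam(n):
    c=camera_info(n);K=np.array(c["camera_matrix"]);a=np.array(c["attitude"],float)
    Rm=a if a.shape==(3,3) else R.from_quat(a[[1,2,3,0]]).as_matrix()
    return K,np.array(c["origin"]),Rm
def ray(n,px):
    K,o,Rm=cam(n);d=Rm@np.linalg.inv(K)@np.array([px[0],px[1],1.]);return o,d/np.linalg.norm(d)
def onz(n,px,z):
    o,d=ray(n,px);return o+d*(z-o[2])/d[2]
def tri(p1,p2,n1="side",n2="top"):
    o1,d1=ray(n1,p1);o2,d2=ray(n2,p2)
    s=np.linalg.lstsq(np.c_[d1,-d2],o2-o1,rcond=None)[0]
    a=o1+d1*s[0];b=o2+d2*s[1];return (a+b)/2,np.linalg.norm(a-b)
def proj(n,P):
    K,o,Rm=cam(n);q=K@(Rm.T@(np.array(P)-o));return q[:2]/q[2]
E
python3 - <<'E'
from h import *
np.set_printoptions(precision=4,suppress=True)
ims=[]
for n in("side","top"):
    ims.append(grab_frame(n)); K,o,Rm=cam(n);print(n,K[0,0],o,Rm.tolist())
    cv2.imwrite(f"pics/{n}0.png",cv2.cvtColor(ims[-1],cv2.COLOR_RGB2BGR))
    for t in("key","stand","box","slot","bowl","soap","mug","drawer_front"):
        r=trace(n,t)
        if r:
            ys,xs=np.nonzero(r[0]["region"]);print(n,t,r[0]["p"],r[0]["location"],xs.min(),xs.max(),ys.min(),ys.max())
print(state())
E
```

```text
side 360.85668328844 [ 0.2283 -0.4173  0.5908] [[0.7295578883153369, -0.4428460972750073, 0.5211838655648904], [-0.6839169318318818, -0.4704929711149859, 0.5575786890521001], [-0.0017082009636186224, -0.7632324012119035, -0.6461218025959039]]
side key 0.57 [141.7, 152.5] 135 147 140 159
side stand 0.61 [148.4, 173.2] 127 164 150 189
side box 0.64 [226.3, 220.4] 160 285 169 288
side slot 0.64 [189.6, 251.9] 167 214 224 283
side bowl 0.56 [322.0, 344.8] 276 370 302 383
side mug 0.58 [277.3, 165.9] 263 294 146 191
side drawer_front 0.86 [192.6, 254.4] 166 214 223 282
top 424.6672334684055 [ 0.516  -0.0208  0.9894] [[0.02749186634902352, -0.9907856835576956, 0.13261948024991485], [-0.9992887747569061, -0.023814301385012327, 0.02923736811659241], [-0.02580972548263083, -0.13332894774449366, -0.9907357113599254]]
top key 0.42 [100.5, 239.3] 94 110 235 244
top stand 0.55 [112.3, 241.5] 92 130 226 255
top box 0.79 [243.5, 238.7] 198 287 194 286
top slot 0.75 [242.1, 240.6] 198 287 194 286
top bowl 0.76 [384.6, 271.0] 354 419 237 302
top soap 0.69 [293.5, 145.6] 281 308 130 162
top mug 0.72 [220.9, 137.9] 203 238 111 159
top drawer_front 0.42 [241.1, 282.5] 228 255 281 286
{'time': 0.9, 'joint_pos': array([ 0.984 ,  0.0527,  1.6129,  0.    ,  1.476 , -0.119 ]), 'joint_vel': array([-0.0012,  0.0001, -0.0007, -0.0007,  0.0002, -0.001 ]), 'joint_efforts': array([  0.0006, -39.3688, -37.0462,  -0.    ,   0.0004,   0.    ]), 'tool_pos': array([0.2818, 0.5579, 0.2313]), 'tool_rot': array([0.    , 0.2318, 0.9728, 0.    ]), 'contact_force': array([ 0.5415, -0.5973,  0.4075]), 'ft_torque': array([ 0.0144, -0.0343,  0.0152]), 'grasp_force': 0.0, 'gripper_width': 0.9991882478370422}
```

```bash
python3 - <<'E'
import cv2
a=cv2.imread("pics/top0.png")[210:300,80:300];b=cv2.imread("pics/side0.png")[130:300,110:300]
a=cv2.resize(a,None,fx=3.6,fy=3.6,interpolation=cv2.INTER_CUBIC);b=cv2.resize(b,None,fx=3.5,fy=3.5,interpolation=cv2.INTER_CUBIC)
cv2.imwrite("pics/ta.png",a);cv2.imwrite("pics/sb.png",b)
E
```

```text
(no output)
```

View pics/ta.png

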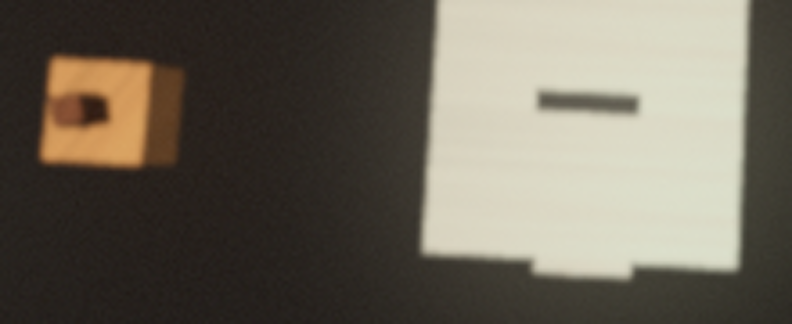

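View pics/sb.png

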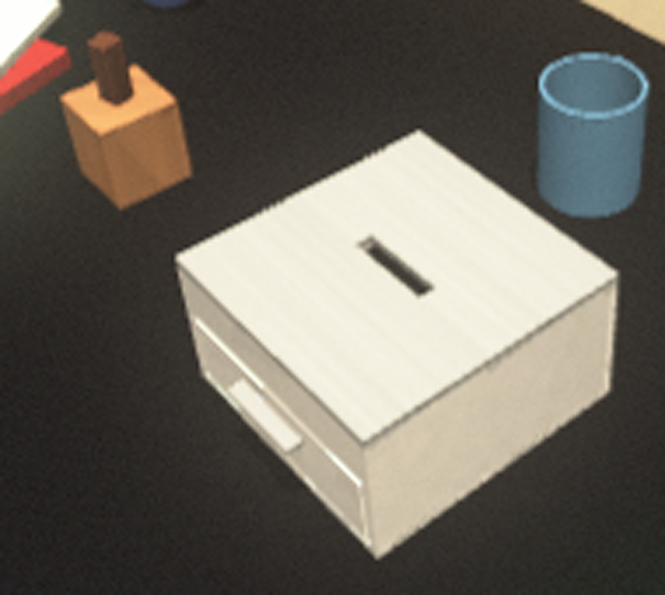

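The top crop shows the slot centred at about (243.3, 238.6) px, the stand top at (106.8, 241) and the handle top at (99, 240). In the side crop the slot is at (223, 206) and the handle top at (140.3, 140.9).

```bash
python3 - <<'E'
from h import *
np.set_printoptions(precision=4,suppress=True)
T=lambda x,y:((x+.5)/3.6+80-.5,(y+.5)/3.6+210-.5)
S=lambda x,y:((x+.5)/3.5+110-.5,(y+.5)/3.5+130-.5)
print("slot",tri(S(396,266),T(588,103)),onz("top",T(588,103),.1),onz("side",S(396,266),.1))
print("key",tri(S(106,38),T(69,109)),onz("top",T(69,109),.118),onz("side",S(106,38),.118))
print("stand",tri(S(120,101),T(96.5,111.5)),onz("top",T(96.5,111.5),.068),onz("side",S(120,101),.068))
for a,b in(((538,100),(639,106)),((422,254),(738,270)),((436,0),(748,0))):
    p,q=[onz("top",T(*v),.1) for v in(a,b)];d=p-q;print("box y",p,q,np.linalg.norm(d),np.degrees(np.arctan2(-d[0],d[1])))
C=[onz("top",T(*v),.068) for v in((50,57),(153,62),(143,166),(40,161))]
for i in range(4):
    d=C[i-1]-C[i];print("st",C[i],np.linalg.norm(d),np.degrees(np.arctan2(d[1],d[0]))%90)
# handle-base vs top edges: brown patch in side
t=state();r=R.from_quat(np.array(t["tool_rot"])[[1,2,3,0]]).as_matrix();print(r, np.degrees(np.arctan2(r[1,1],r[0,1])))
for n in("soap","mug","bowl"):
    r=trace("top",n); print(n,onz("top",r[0]["location"],.1 if n!="bowl" else .05))
E
```

```text
slot (array([0.5418, 0.0121, 0.098 ]), np.float64(0.0009022260717918769)) [0.5414 0.0123 0.1   ] [0.5409 0.0101 0.1   ]
key (array([0.5296, 0.3084, 0.1182]), np.float64(0.00020339386075776057)) [0.5295 0.3085 0.118 ] [0.5298 0.3087 0.118 ]
stand (array([0.5297, 0.312 , 0.0633]), np.float64(0.0009194577203495579)) [0.5292 0.3105 0.068 ] [0.5274 0.3052 0.068 ]
box y [0.5423 0.0413 0.1   ] [ 0.5405 -0.0173  0.1   ] 0.05864337469477606 -1.8482106803446656
box y [0.4527 0.105  0.1   ] [ 0.4491 -0.0759  0.1   ] 0.1809193054923041 -1.1604735393809409
box y [0.599  0.1031 0.1   ] [ 0.6036 -0.0793  0.1   ] 0.18242987010437264 1.4326165557318784
st [0.5614 0.3414 0.068 ] 0.0626719560652011 88.80624422291507
st [0.56   0.2781 0.068 ] 0.06331956591831733 88.74498400606115
st [0.4975 0.28   0.068 ] 0.06253789983387886 88.29109413702773
st [0.4987 0.3427 0.068 ] 0.06275729277380317 88.86913279267267
[[-0.8926  0.4509  0.    ]
 [ 0.4509  0.8926  0.    ]
 [-0.      0.     -1.    ]] 63.19612544529177
soap [ 0.7415 -0.0902  0.1   ]
mug [0.7553 0.0661 0.1   ]
bowl [ 0.4806 -0.2941  0.05  ]
```

```bash
python3 - <<'E'
from h import *
a=cv2.imread("pics/top0.png")[224:258,88:134];b=cv2.imread("pics/side0.png")[134:164,125:165]
f=lambda m:cv2.resize(m,(560,400),interpolation=cv2.INTER_CUBIC)
a=cv2.resize(a,None,fx=8,fy=8,interpolation=cv2.INTER_CUBIC);b=cv2.resize(b,None,fx=10,fy=9.0667*1.0,interpolation=cv2.INTER_CUBIC)
b=b[:272];c=np.hstack([a[:272],b]);c=cv2.convertScaleAbs(c,alpha=1.6);cv2.imwrite("pics/k.png",c)
E
```

```text
(no output)
```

View pics/k.png

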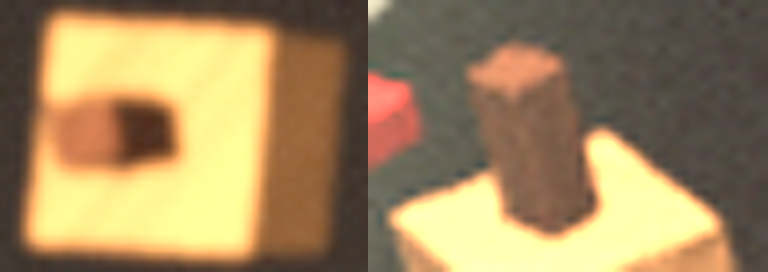

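play_rows([
  [0.06, -0.06, 0],
  [0.06, -0.06, 0],
  [0.06, -0.06, 0],
  [0.06, -0.06, 0],
  [0.008, -0.009, 0],
  [0, 0, 0],
], turn=[10, 10, 5.5, 0, 0, 0], hand=0.06)

```text
time: 1.8
tool_pos: [0.4661, 0.3726, 0.2313]
tool_rot: [-0.0, 0.014, 1.0, 0.0]
contact_force: [-0.6, -1.0, -0.2]
gripper_width: 0.703
grasp_force: 0.0
```

The crop shows the handle top at (98.6, 240.2) px in the top view, with its faces square to the stand's to within a few degrees.

play_rows([
  [0.03, -0.03, 0],
  [0.0335, -0.033, 0],
  [0, 0, 0],
  [0, 0, 0],
], turn=[0, 0, 0, 0])

```text
time: 2.3
tool_pos: [0.5283, 0.3113, 0.2312]
tool_rot: [-0.0, 0.012, 1.0, 0.0]
contact_force: [-0.2, -0.4, 0.3]
gripper_width: 0.703
grasp_force: 0.0
```

```bash
python3 - <<'E'
from h import *
s=state();print(s["tool_pos"],s["contact_force"])
a=grab_frame("side");cv2.imwrite("pics/s1.png",cv2.resize(cv2.cvtColor(a[60:220,70:230],cv2.COLOR_RGB2BGR),None,fx=3.5,fy=3.5))
print(proj("side",s["tool_pos"]))
E
```

```text
[0.5283124  0.31129182 0.23117295] [-0.15098419 -0.44417647  0.26001133]
[128.07051742  96.69833116]
```

View pics/s1.png

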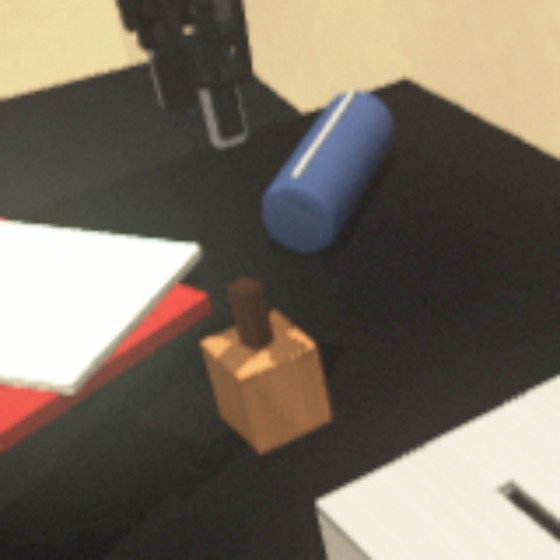

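The side crop shows the gripper above and in line with the handle (handle top at crop (245, 285)), with nothing in the way of the descent.

play_rows([
  [0.0012, -0.0018, -0.05],
  [0, 0, -0.05],
  [0, 0, -0.03],
  [0, 0, -0.02],
  [0, 0, 0],
], turn=[0, 0, 0, 0, 0])

```text
time: 2.98
tool_pos: [0.5291, 0.3085, 0.0799]
tool_rot: [-0.001, 0.012, 1.0, -0.001]
contact_force: [-0.1, -0.1, -0.3]
gripper_width: 0.699
grasp_force: 0.0
```

play_rows([
  [0, 0, 0],
  [0, 0, 0],
  [0, 0, 0],
  [0, 0, 0],
  [0, 0, 0],
  [0, 0, 0],
], turn=[0, 0, 0, 0, 0, 0], hand=0.005)

```text
time: 3.72
tool_pos: [0.5319, 0.3087, 0.0834]
tool_rot: [0.001, 0.013, 1.0, 0.001]
contact_force: [-0.9, 0.7, 5.6]
gripper_width: 0.205
grasp_force: 58.6
```

play_rows([
  [0, 0, 0.005],
  [0, 0, 0.01],
  [0, 0, 0.01],
  [0, 0, 0],
], turn=[0, 0, 0, 0])

```text
time: 4.22
tool_pos: [0.5311, 0.3085, 0.1076]
tool_rot: [0.001, 0.013, 1.0, 0.001]
contact_force: [-0.0, 3.0, 0.1]
gripper_width: 0.205
grasp_force: 59.3
```

play_rows([
  [0, 0, 0.02],
  [0, 0, 0.04],
  [0, 0, 0.045],
  [0, 0, 0],
  [0, 0, 0],
], turn=[0, 0, 0, 0, 0])

```text
time: 4.85
tool_pos: [0.5298, 0.3072, 0.2101]
tool_rot: [-0.001, 0.013, 1.0, -0.001]
contact_force: [-0.7, 0.0, -0.6]
gripper_width: 0.201
grasp_force: 59.6
```

```bash
python3 - <<'E'
from h import *
s=state();print(s["tool_pos"],s["contact_force"],s["ft_torque"])
for n in("side","top"):
    a=grab_frame(n);p=proj(n,s["tool_pos"]).astype(int);print(n,p)
    x,y=max(p[0]-50,0),max(p[1]-50,0)
    cv2.imwrite(f"pics/{n}2.png",cv2.cvtColor(a,cv2.COLOR_RGB2BGR)); print(x,y)
    globals()[n]=cv2.resize(cv2.cvtColor(a[y:y+100,x:x+100],cv2.COLOR_RGB2BGR),(400,400),interpolation=cv2.INTER_CUBIC)
cv2.imwrite("pics/c2.png",cv2.convertScaleAbs(np.hstack([side,top]),alpha=1.5))
E
```

```text
[0.52984658 0.30724285 0.21014623] [-0.65312834  0.02365854 -0.60867216] [0.05299181 0.01813632 0.02551812]
side [131 105]
81 55
top [ 80 238]
30 188
```

View pics/c2.png

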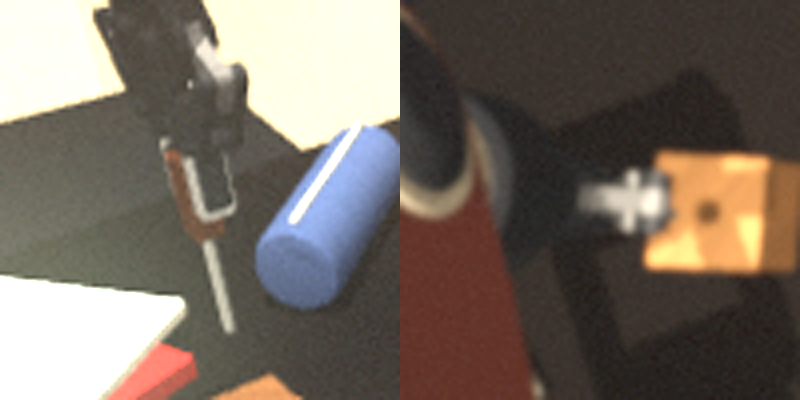

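The key is out of its stand and hangs nearly vertical, with its tip at side px (138.4, 137.4). The stand's hole is visible at top px (106.6, 240.5).

```bash
python3 - <<'E'
from h import *
np.set_printoptions(precision=4,suppress=True)
print("hole",onz("top",(106.6,240.5),.068))
print("exp tip",proj("side",[.5298,.3072,.130]),"tip",onz("side",(138.4,137.4),.130))
# rod axis: upper rod end at crop (208,240)
print("rod top",onz("side",(81+208.5/4-.5,55+240.5/4-.5),.130+.065))
E
```

```text
hole [0.5295 0.3102 0.068 ]
exp tip [139.1876 136.4686] tip [0.5264 0.3048 0.13  ]
rod top [0.5226 0.2967 0.195 ]
```

play_rows([
  [0, -0.05, 0.0],
  [0, -0.06, 0],
  [0.003, -0.06, 0],
  [0.003, -0.06, 0],
  [0.003, -0.05, 0],
  [0.003, -0.015, 0],
  [0, 0, 0],
  [0, 0, 0],
], turn=[0, 0, 0, 0, 0, 0, 0, 0])

```text
time: 5.95
tool_pos: [0.5423, 0.0142, 0.2106]
tool_rot: [-0.001, 0.012, 1.0, 0.0]
contact_force: [-0.7, -0.0, -1.1]
gripper_width: 0.2
grasp_force: 59.7
```

play_rows([
  [0, -0.002, -0.02],
  [0, 0, 0],
  [0, 0, 0],
], turn=[0, 0, 0])

```text
time: 6.32
tool_pos: [0.5423, 0.0116, 0.1906]
tool_rot: [-0.001, 0.012, 1.0, 0.0]
contact_force: [-0.8, -1.1, -0.9]
gripper_width: 0.202
grasp_force: 59.7
```

```bash
python3 - <<'E'
from h import *
s=state();print(s["tool_pos"],s["contact_force"],s["ft_torque"])
P=s["tool_pos"]; a=grab_frame("side")
print("slot px",proj("side",[.5414,.0118,.1]),"tip exp",proj("side",[P[0],P[1],P[2]-.08]))
cv2.imwrite("pics/s3.png",cv2.resize(cv2.cvtColor(a[130:240,170:280],cv2.COLOR_RGB2BGR),None,fx=5,fy=5,interpolation=cv2.INTER_CUBIC))
E
```

```text
[0.54225363 0.0115514  0.19062159] [-0.76931611 -1.06147865 -0.94858869] [-0.00756367 -0.03785717  0.03584375]
slot px [222.42824791 205.09448344] tip exp [222.52403011 201.01615046]
```

View pics/s3.png

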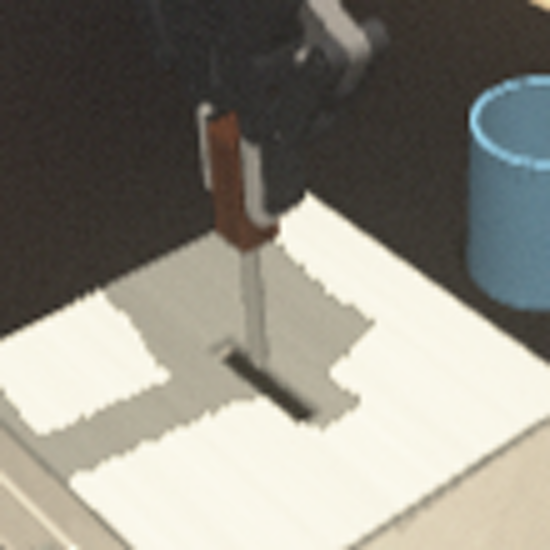

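The side crop shows the rod tip at about (221, 202.6) px, just behind the slot centre at (222.8, 206.2).

```bash
python3 - <<'E'
from h import *
np.set_printoptions(precision=4,suppress=True)
S=lambda x,y:((x+.5)/5+170-.5,(y+.5)/5+130-.5)
for z in(.108,.1106,.113):print(z,onz("side",S(257,364),z))
print(onz("side",S(266,383),.1))
import cv2
g=cv2.imread("pics/s3.png").astype(int)
for y in (280,300,320,340,350,360,365,370):
    print(y,g[y,225:285:4].sum(1)//3)
E
```

```text
0.108 [0.5392 0.0128 0.108 ]
0.1106 [0.5375 0.0105 0.1106]
0.113 [0.536  0.0084 0.113 ]
[0.5399 0.0088 0.1   ]
280 [169 169 169 168 148 141 143 141 133 142 158 169 169 166 167]
300 [168 168 170 171 154 141 141 144 138 135 152 167 167 167 165]
320 [170 170 169 168 171 155 144 145 142 128 151 172 170 168 169]
340 [141 136 144 157 165 156 143 142 146 135 141 158 168 169 167]
350 [167 146 109 101 119 130 136 142 146 138 133 148 170 171 170]
360 [104  67  54  58  60  71  99 134 151 142 144 159 172 173 172]
365 [136  99  69  58  56  58  71  99 138 134 141 157 169 171 174]
370 [168 150 114  77  60  56  58  66  84  97 116 138 155 164 172]
```

play_rows([
  [0.0015, 0, -0.006],
  [0, 0, -0.003],
  [0, 0, -0.002],
  [0, 0, 0],
  [0, 0, 0],
], turn=[0, 0, 0, 0, 0])

```text
time: 7.0
tool_pos: [0.5442, 0.011, 0.1805]
tool_rot: [0.0, 0.013, 1.0, -0.0]
contact_force: [-0.2, -0.4, -0.8]
gripper_width: 0.2
grasp_force: 59.7
```

play_rows([
  [0, 0, -0.002],
  [0, 0, -0.002],
  [0, 0, 0],
], turn=[0, 0, 0])

```text
time: 7.38
tool_pos: [0.5439, 0.0111, 0.176]
tool_rot: [-0.0, 0.013, 1.0, 0.0]
contact_force: [0.3, -0.1, -0.5]
gripper_width: 0.199
grasp_force: 59.7
```

play_rows([
  [0, 0, -0.003],
  [0, 0, -0.003],
  [0, 0, -0.003],
  [0, 0, -0.003],
  [0, 0, 0],
], turn=[0, 0, 0, 0, 0])

```text
time: 8.0
tool_pos: [0.5439, 0.0111, 0.1639]
tool_rot: [-0.0, 0.013, 1.0, 0.0]
contact_force: [0.1, -0.2, -0.3]
gripper_width: 0.201
grasp_force: 59.7
```

play_rows([
  [0, 0, -0.002],
  [0, 0, -0.002],
  [0, 0, 0],
], turn=[0, 0, 0])

```text
time: 8.38
tool_pos: [0.544, 0.011, 0.1601]
tool_rot: [-0.0, 0.013, 1.0, 0.0]
contact_force: [-0.6, -0.5, -0.6]
gripper_width: 0.202
grasp_force: 59.7
```

play_rows([
  [0, 0, -0.0015],
  [0, 0, -0.001],
  [0, 0, 0],
], turn=[0, 0, 0])

```text
time: 8.75
tool_pos: [0.544, 0.0111, 0.1577]
tool_rot: [-0.0, 0.013, 1.0, 0.0]
contact_force: [-0.3, 0.8, 0.6]
gripper_width: 0.203
grasp_force: 59.7
```

play_rows([
  [0, 0, -0.001],
  [0, 0, 0],
], turn=[0, 0])

```text
time: 9.0
tool_pos: [0.544, 0.0111, 0.1567]
tool_rot: [-0.0, 0.013, 1.0, 0.0]
contact_force: [-0.1, 0.2, -0.9]
gripper_width: 0.199
grasp_force: 59.7
```

play_rows([
  [0, 0, -0.001],
  [0, 0, 0],
], turn=[0, 0])

```text
time: 9.25
tool_pos: [0.5442, 0.011, 0.1561]
tool_rot: [0.0, 0.013, 1.0, -0.0]
contact_force: [-0.4, 0.2, 0.0]
gripper_width: 0.203
grasp_force: 59.9
```

play_rows([
  [0, 0, -0.001],
  [0, 0, 0],
], turn=[0, 0])

```text
time: 9.5
tool_pos: [0.5445, 0.011, 0.1557]
tool_rot: [0.0, 0.013, 1.0, -0.0]
contact_force: [-1.5, 0.8, 5.9]
gripper_width: 0.202
grasp_force: 60.3
```

play_rows([
  [0, 0, -0.0008],
  [0, 0, 0],
], turn=[0, 0])

```text
time: 9.75
tool_pos: [0.5446, 0.011, 0.1556]
tool_rot: [0.001, 0.013, 1.0, -0.0]
contact_force: [-3.3, 0.6, 7.6]
gripper_width: 0.198
grasp_force: 60.8
```

play_rows([
  [0, 0, 0.0035],
  [0, 0.006, 0],
  [0, 0, -0.002],
  [0, 0, -0.0015],
  [0, 0, 0],
], turn=[0, 0, 0, 0, 0])

```text
time: 10.38
tool_pos: [0.5445, 0.0176, 0.1556]
tool_rot: [0.0, 0.013, 1.0, 0.001]
contact_force: [-3.6, 1.5, 8.1]
gripper_width: 0.2
grasp_force: 60.9
```

play_rows([
  [0, 0, 0.0035],
  [0, 0.006, 0],
  [0, 0, -0.002],
  [0, 0, -0.0015],
  [0, 0, 0],
], turn=[0, 0, 0, 0, 0])

```text
time: 11.0
tool_pos: [0.5445, 0.0236, 0.1556]
tool_rot: [0.0, 0.013, 1.0, 0.0]
contact_force: [-2.3, 2.0, 7.3]
gripper_width: 0.207
grasp_force: 60.9
```

play_rows([
  [0, 0, 0.0035],
  [0, 0.006, 0],
  [0, 0, -0.002],
  [0, 0, -0.0015],
  [0, 0, 0],
], turn=[0, 0, 0, 0, 0])

```text
time: 11.62
tool_pos: [0.5445, 0.0295, 0.1556]
tool_rot: [0.0, 0.013, 1.0, 0.0]
contact_force: [-2.1, 0.8, 7.7]
gripper_width: 0.202
grasp_force: 60.9
```

play_rows([
  [0, 0, 0.0035],
  [0, 0.004, 0],
  [0, 0, -0.002],
  [0, 0, -0.0015],
  [0, 0, 0],
], turn=[0, 0, 0, 0, 0])

```text
time: 12.25
tool_pos: [0.5445, 0.0333, 0.1556]
tool_rot: [0.0, 0.013, 1.0, 0.0]
contact_force: [-2.3, 1.6, 8.0]
gripper_width: 0.202
grasp_force: 61.0
```

play_rows([
  [0, 0, 0.0035],
  [0, -0.014, 0],
  [0, -0.014, 0],
  [0, 0, -0.002],
  [0, 0, -0.0015],
  [0, 0, 0],
], turn=[0, 0, 0, 0, 0, 0])

```text
time: 13.0
tool_pos: [0.5446, 0.0044, 0.1549]
tool_rot: [0.001, 0.013, 1.0, -0.001]
contact_force: [-0.8, -2.5, 5.2]
gripper_width: 0.202
grasp_force: 60.4
```

play_rows([
  [0, 0, 0.0035],
  [0, -0.006, 0],
  [0, 0, -0.002],
  [0, 0, -0.0015],
  [0, 0, 0],
], turn=[0, 0, 0, 0, 0])

```text
time: 13.62
tool_pos: [0.5443, -0.001, 0.1546]
tool_rot: [0.0, 0.013, 1.0, -0.0]
contact_force: [-1.7, -0.6, 4.3]
gripper_width: 0.201
grasp_force: 60.4
```

play_rows([
  [0, 0, -0.0015],
  [0, 0, 0],
], turn=[0, 0])

```text
time: 13.88
tool_pos: [0.5443, -0.001, 0.1532]
tool_rot: [0.0, 0.013, 1.0, -0.0]
contact_force: [-1.5, 0.1, 4.8]
gripper_width: 0.2
grasp_force: 60.5
```

play_rows([
  [0, 0, -0.0015],
  [0, 0, 0],
], turn=[0, 0])

```text
time: 14.12
tool_pos: [0.5444, -0.001, 0.1519]
tool_rot: [0.0, 0.013, 1.0, -0.0]
contact_force: [-2.0, -0.4, 6.6]
gripper_width: 0.2
grasp_force: 60.5
```

Depth is 4 mm and the force is still low, so I keep pressing.

play_rows([
  [0, 0, -0.0015],
  [0, 0, 0],
], turn=[0, 0])

```text
time: 14.38
tool_pos: [0.5444, -0.001, 0.1506]
tool_rot: [0.0, 0.013, 1.0, -0.0]
contact_force: [-1.0, -0.4, 6.9]
gripper_width: 0.2
grasp_force: 60.6
```

play_rows([
  [0, 0, -0.0015],
  [0, 0, 0],
], turn=[0, 0])

```text
time: 14.62
tool_pos: [0.5445, -0.0011, 0.1492]
tool_rot: [0.0, 0.013, 1.0, -0.0]
contact_force: [-2.5, -0.6, 7.3]
gripper_width: 0.205
grasp_force: 60.6
```

play_rows([
  [0, 0, -0.001],
  [0, 0, 0],
], turn=[0, 0])

```text
time: 14.88
tool_pos: [0.5445, -0.001, 0.1479]
tool_rot: [0.001, 0.013, 1.0, -0.0]
contact_force: [-1.4, 0.2, 5.5]
gripper_width: 0.203
grasp_force: 60.6
```

play_rows([
  [0, 0, -0.0006],
  [0, 0, 0],
  [0, 0, 0],
], turn=[0, 0, 0])

```text
time: 15.25
tool_pos: [0.5445, -0.001, 0.1474]
tool_rot: [0.001, 0.013, 1.0, -0.0]
contact_force: [-1.6, -0.3, 6.1]
gripper_width: 0.202
grasp_force: 60.6
```

```bash
python3 - <<'E'
from h import *
a=grab_frame("side");b=cv2.imread("pics/side0.png")[:,:,::-1]
c=np.hstack([b[200:310,140:250],a[200:310,140:250]])[:,:,::-1]
cv2.imwrite("pics/d.png",cv2.resize(c,None,fx=3,fy=3))
E
```

```text
(no output)
```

View pics/d.png

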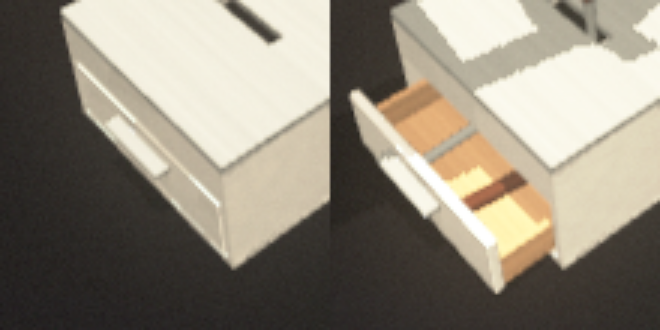

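The drawer is out, as the right half of the crop shows. Next I withdraw the key and return to the stand.

play_rows([
  [0, 0, 0.01],
  [0, 0, 0.015],
  [0, 0, 0.02],
  [0, 0, 0.02],
  [0, 0, 0],
  [0, 0, 0],
], turn=[0, 0, 0, 0, 0, 0])

```text
time: 16.05
tool_pos: [0.5439, -0.0009, 0.2111]
tool_rot: [-0.0, 0.013, 1.0, 0.0]
contact_force: [-0.0, -1.0, -0.3]
gripper_width: 0.203
grasp_force: 59.7
```

play_rows([
  [-0.003, 0.05, 0],
  [-0.003, 0.06, 0],
  [-0.003, 0.06, 0],
  [-0.003, 0.06, 0],
  [-0.0015, 0.06, 0],
  [0, 0.021, 0],
  [0, 0, 0],
  [0, 0, 0],
], turn=[0, 0, 0, 0, 0, 0, 0, 0])

```text
time: 17.05
tool_pos: [0.5306, 0.3087, 0.2108]
tool_rot: [-0.0, 0.013, 1.0, -0.001]
contact_force: [-0.8, -0.6, -1.2]
gripper_width: 0.2
grasp_force: 59.7
```

play_rows([
  [0, 0.0018, -0.03],
  [0, 0, -0.02],
  [0, 0, 0],
  [0, 0, 0],
], turn=[0, 0, 0, 0])

```text
time: 17.55
tool_pos: [0.5311, 0.3115, 0.1622]
tool_rot: [0.0, 0.013, 1.0, 0.0]
contact_force: [0.1, -0.3, 0.1]
gripper_width: 0.202
grasp_force: 59.7
```

```bash
python3 - <<'E'
from h import *
s=state();P=s["tool_pos"];print(P,s["contact_force"])
print("hole",proj("side",[.5295,.3102,.068]),"tip exp",proj("side",[P[0]-.002,P[1]-.001,P[2]-.08]))
a=grab_frame("side")[110:200,100:190,::-1]
cv2.imwrite("pics/s4.png",cv2.convertScaleAbs(cv2.resize(a,None,fx=6.5,fy=6.5,interpolation=cv2.INTER_CUBIC),alpha=1.4))
E
```

```text
[0.53113543 0.31149587 0.16218106] [ 0.05411453 -0.32560641  0.06965454]
hole [143.6514625  157.30248886] tip exp [142.30772521 152.61208192]
```

View pics/s4.png

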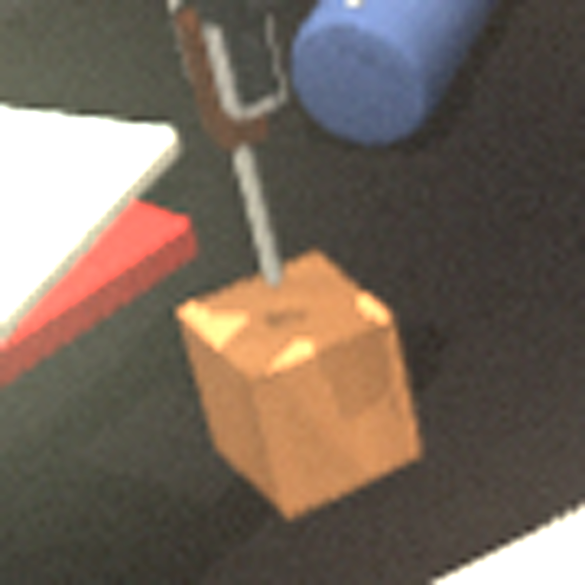

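The hole is at side px (143.5, 158.5) and the rod tip at (141.7, 152.8), about 14 mm above it.

```bash
python3 - <<'E'
from h import *
S=lambda x,y:((x+.5)/6.5+99.5,(y+.5)/6.5+109.5)
h=onz("side",S(286,318),.068);print(h)
for z in(.080,.082,.084):print(z,proj("side",[h[0],h[1],z]),onz("side",S(274,281),z)-h)
E
```

```text
[0.5267394  0.30576725 0.068     ]
0.08 [142.59959435 154.52346269] [0.00221074 0.00807385 0.012     ]
0.082 [142.4350459  153.85395095] [0.00103352 0.0052107  0.014     ]
0.084 [142.27001753 153.18248654] [-0.0001437   0.00234754  0.016     ]
```

play_rows([
  [0.0004, -0.0018, 0],
  [0, 0, -0.006],
  [0, 0, -0.004],
  [0, 0, -0.003],
  [0, 0, 0],
], turn=[0, 0, 0, 0, 0])

```text
time: 18.23
tool_pos: [0.5307, 0.3099, 0.1478]
tool_rot: [-0.0, 0.013, 1.0, -0.0]
contact_force: [-0.6, 0.1, -1.1]
gripper_width: 0.201
grasp_force: 59.7
```

play_rows([
  [0, 0, -0.002],
  [0, 0, -0.002],
  [0, 0, 0],
], turn=[0, 0, 0])

```text
time: 18.6
tool_pos: [0.5309, 0.31, 0.1442]
tool_rot: [-0.0, 0.013, 1.0, -0.0]
contact_force: [0.7, 0.2, -1.2]
gripper_width: 0.2
grasp_force: 59.7
```

play_rows([
  [0, 0, -0.0015],
  [0, 0, -0.0015],
  [0, 0, 0],
], turn=[0, 0, 0])

```text
time: 18.98
tool_pos: [0.5309, 0.31, 0.1412]
tool_rot: [-0.0, 0.013, 1.0, -0.0]
contact_force: [-1.6, -0.4, -0.2]
gripper_width: 0.203
grasp_force: 59.7
```

The tip is in the hole: about 7 mm deep with no contact force. I lower on.

play_rows([
  [0, 0, -0.006],
  [0, 0, -0.006],
  [0, 0, -0.006],
  [0, 0, 0],
], turn=[0, 0, 0, 0])

```text
time: 19.48
tool_pos: [0.5304, 0.3098, 0.1223]
tool_rot: [-0.001, 0.013, 1.0, -0.0]
contact_force: [-0.5, 0.1, -0.8]
gripper_width: 0.203
grasp_force: 59.7
```

play_rows([
  [0, 0, -0.008],
  [0, 0, -0.008],
  [0, 0, -0.008],
  [0, 0, 0],
], turn=[0, 0, 0, 0])

```text
time: 19.98
tool_pos: [0.5303, 0.3097, 0.098]
tool_rot: [-0.001, 0.013, 1.0, -0.0]
contact_force: [0.3, 0.2, -1.0]
gripper_width: 0.203
grasp_force: 59.7
```

play_rows([
  [0, 0, -0.006],
  [0, 0, -0.005],
  [0, 0, -0.003],
  [0, 0, 0],
], turn=[0, 0, 0, 0])

```text
time: 20.48
tool_pos: [0.5308, 0.3099, 0.085]
tool_rot: [-0.0, 0.013, 1.0, -0.0]
contact_force: [-0.7, 0.5, -1.3]
gripper_width: 0.199
grasp_force: 59.7
```

play_rows([
  [0, 0, -0.001],
  [0, 0, -0.001],
  [0, 0, 0],
], turn=[0, 0, 0])

```text
time: 20.85
tool_pos: [0.531, 0.3101, 0.0835]
tool_rot: [0.0, 0.013, 1.0, 0.0]
contact_force: [0.2, -0.0, -1.3]
gripper_width: 0.198
grasp_force: 59.8
```

play_rows([
  [0, 0, -0.001],
  [0, 0, -0.0005],
  [0, 0, 0],
], turn=[0, 0, 0])

```text
time: 21.22
tool_pos: [0.5312, 0.3101, 0.0833]
tool_rot: [0.0, 0.013, 1.0, -0.0]
contact_force: [-2.9, -1.2, 6.3]
gripper_width: 0.204
grasp_force: 60.7
```

Seated on the stand. I release and rise.

play_rows([
  [0, 0, 0.001],
  [0, 0, 0],
  [0, 0, 0],
  [0, 0, 0],
  [0, 0, 0],
], turn=[0, 0, 0, 0, 0], hand=0.06)

```text
time: 21.85
tool_pos: [0.531, 0.31, 0.0828]
tool_rot: [-0.0, 0.013, 1.0, -0.0]
contact_force: [0.1, 0.2, -1.0]
gripper_width: 0.702
grasp_force: 0.0
```

play_rows([
  [0, 0, 0.02],
  [0, 0, 0.05],
  [0, 0, 0.06],
  [0, 0, 0.02],
  [0, 0, 0],
  [0, 0, 0],
], turn=[0, 0, 0, 0, 0, 0])

```text
time: 22.6
tool_pos: [0.53, 0.3096, 0.2307]
tool_rot: [-0.002, 0.013, 1.0, -0.001]
contact_force: [-0.3, 0.1, -0.2]
gripper_width: 0.702
grasp_force: 0.0
```

```bash
python3 - <<'E'
from h import *
a=grab_frame("side")[110:310,110:310,::-1]
cv2.imwrite("pics/s5.png",cv2.resize(a,None,fx=3,fy=3))
E
```

```text
(no output)
```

View pics/s5.png

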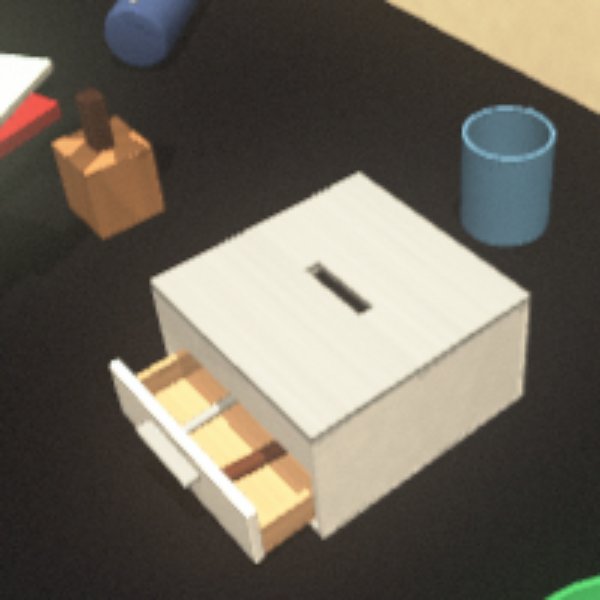

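The key stands in the stand at crop (95, 120), and the drawer is out at crop (190, 450).

```bash
python3 -c "
from plant import *
print(job_done())"
```

```text
the job is handed in; nothing more can be done
None
```

The drawer is open and the key is back upright in its stand with the gripper clear; the job was handed in at about 23 s, no verdict came back, and my force readings on the box never passed about 8 N.

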